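# Lay out the wax-up kit in order of use

### The arm

A 7-joint arm with a two-finger parallel gripper is mounted at the origin on the work surface. World frame = base frame: x ahead of the robot, y to its left, z up, the work surface at z = 0. Lengths are in m, angles in rad, forces in N, time in s.
With the tool pointing down it reaches from about 0.4 to 0.85 m from the base axis. Payload 10.4 kg.
Tool frame: the origin (TCP) lies at the very end of the fingers, on their centre line; the grasp point (between the pads) lies 19 mm behind it (manip.pinch_z is the distance from the TCP to the grasp point, in m); z points along the fingers, y is the line along which they close (so a half turn about z gives the same grasp; the last joint's range is limited). The gripper opens to 85 mm and grips with 20 to 120 N. Pads are 22 mm wide; open, the fingers measure 114 mm over their backs; the gripper's body (76 mm by 85 mm) begins 54 mm behind the grasp point. The pads swing forward as they close: fully open they stand 13 mm farther back than shut.
Start: joints at [-1.255, 0.332, -0.065, 1.46, 0.022, 1.35, -0.088], TCP at [0.208, 0.589, 0.231] pointing down, gripper open.
Joint ranges: [-2.6, 2.6], [-0.5, 2.12], [-1.47, 1.34], [0.16, 2.42], [-1.27, 4.41], [0.06, 2.06], [-2.6, 2.6]. Speed limits (rad/s): [2.22, 2.22, 2.79, 2.79, 3.14, 3.14, 3.14].

### API

Orientations are given as a unit quaternion [x, y, z, w].
In Python, from workcell import manip gives the robot as it stands. The module is installed in compiled form; this text tells all that it offers.
- The arm moves only by the shell command python3 -m creep 'ROWS' [OPENING] [FORCE]. ROWS is a JSON object of lists of equal length, an entry for each row: "slide": the shift along the tool's x, y, z in m, a list of three; "twist": the turn about the tool's z in degrees. A call has 1 to 8 rows; each row shifts and turns the commanded pose from where the row before left it, along the tool's axes as they then stand; what a row does not reach is not made up. A row lasts 1/8 s, in which the tool goes at most 62.5 mm and 10.7 degrees, less where a joint would pass 70% of its speed; a pose out of reach is approached as far as the arm can. A call with a gripper value outside its range is refused whole. OPENING is the opening in per cent of the stroke, from 0 (shut) to 100 (fully open), set as the call begins (- or left out, the last holds). The fingers move at their own pace and stop on an object; FORCE is the grip in N (left out, the last holds). Time passes only in rows, so rows that do not move let the fingers close. It gives the time, the measured TCP pose, the force, the opening and the grip force at its end, in the units of the state.
- manip.get_obs(): the state, without advancing time (a new reading comes with each control period).
- manip.camera(name): name is "scene" or "top" or "wrist"; returns (picture, depth): 420x560x3 uint8, blue, green, red; 420x560 float32, m along the optical axis (not along the pixel's ray), 0 where there is no reading.
- manip.camera_params(name): a dict with "intrinsics" (3x3 intrinsics, pixels), "R" (3x3) and "t" (3): a world point X has camera coordinates R X + t. Camera axes: x right, y down, z forward; pixel columns grow to the right and rows downward; lengths in m; the calibration is good to about 2 mm. The wrist camera is an equidistant fisheye: a pixel r from the principal point sees the ray r / f radians off the axis. A picture is of the moment at which its call begins: read the wrist's pose just before it. camera_params takes no time and is no camera call; for the wrist camera it gives the pose at the moment of the call.
- manip.hand_in(): hands the job in; it is judged then, once.
The state is a dict: "clock": time; "joint_pos": joint angles; "joint_velocities": joint speeds; "tau": joint torques, N m; "position": TCP position; "ee_rot": TCP orientation; "ft_force": force on the tool from outside, world axes, zero at the start; "torque": the same for the moment, N m; "grip_width": opening from 0.0 (shut) to 1.0 (fully open); "grasp_force": force on a finger pad.
Only numpy, scipy, OpenCV 4.12 (cv2) and the standard library are available. Lean on these libraries where they do the work, as an engineer would, in place of code of your own. Each camera call takes 0.05 s, during which the arm holds its last target. There are 200 camera calls.

### The job

Lay the three instruments from the bench mat into the steel kit tray in their order of use, counting from the tray's end with the loop handle: tweezers in the first compartment, wax knife in the middle one, straightedge in the last one with a long edge flush along the tray's plain end wall. Each lies flat on the tray floor, in line with the ribs between the compartments, the tips of tweezers and knife pointing to the long side of the tray that is farther from the robot. Set the instruments down, do not drop them, and leave the bowl, plaster cast and brush pot where they stand.

Things in the scene. Friction and masses are not known exactly. Their poses are not given: they have to be found in the camera images.
- tray: Fixed steel tray, 270 (x) x 200 (y) mm, on the bench. Origin: centre of underside. Floor 4 mm thick; walls 4 mm thick, tops 12 mm above the underside. Ribs along y at x = -45 and +45, 4 mm wide, tops at 10 mm, form three compartments 84 (x) x 192 (y) mm. Loop handle (8 mm bar, reaching 36 mm out) on the -x end; +x end plain. y points roughly towards the robot: -y is its farther side. z up.
- tray_first (a point): Centre of the first compartment's floor (tray x = -89, y = 0, z = 4 mm), next to the loop handle; it reaches from x = -131 to -47 mm.
- tray_middle (a point): Centre of the middle compartment's floor (tray x = 0, y = 0, z = 4 mm); it reaches from x = -43 to 43 mm.
- tray_last (a point): Centre of the last compartment's floor (tray x = 89, y = 0, z = 4 mm); it reaches from x = 47 to 131 mm.
- tray_end (a point): Point on the inner face of the plain end wall, at mid-width where it meets the floor (tray x = 131, y = 0, z = 4 mm). The face is upright and runs along the tray's y.
- mat: Fixed dark rubber bench mat, 300 (x) x 290 (y) x 3 mm, on which the instruments lie at the start. Origin: centre of its underside, at bench height.
- tweezers: Loose steel tweezers, 150 mm long, 12 mm high, the two legs side by side; they bow out to 20 mm overall width (along y), outer faces parallel from x = -20 to +20 mm: grip there. Rigid, they do not spring together. About 40 g. Origin: middle of the length, on the underside; x points to the closed tip, z up.
- tweezers_tip (a point): Tip end of the tweezers, 6 mm above their underside.
- tweezers_tail (a point): Tail end of the tweezers, 6 mm above their underside.
- wax_knife: Loose wax knife, 157 mm long: wooden handle 18 mm wide, 16 mm high (x = -50 to +50 mm), then a brass ferrule and a flat steel blade 14 mm wide with a rounded end, reaching x = +107 mm. About 50 g. Origin: middle of the handle, on the underside; x points to the blade tip, z up. Grip the handle across y.
- wax_knife_tip (a point): End of the blade, 8 mm above the underside of the handle.
- wax_knife_tail (a point): Butt end of the handle, 8 mm above its underside.
- straightedge: Loose aluminium straightedge: flat blade 160 (x) x 44 (y) x 4 mm with dark ticks along both long edges, and a raised grey grip rib along its middle, 90 (x) x 14 (y) mm, its top 36 mm above the underside. Either way round will do. About 120 g. Origin: centre of its underside; x along its length, z up. Grip the rib across y.
- bowl: Bystander: loose blue mixing bowl, 110 mm wide, 55 mm high, beyond the work. Origin: centre of its underside.
- plaster_cast: Bystander: loose plaster dental cast on a block, 62 x 66 mm, 40 mm high. Origin: centre of its underside.
- brush_pot: Bystander: loose black square pot, 60 x 60 mm, 85 mm high, with brushes that stand up to 136 mm. Origin: centre of its underside.
Things that resemble listed ones, but are neither listed nor needed, are in the scene too. Of the things like the straightedge, leave any that is blue, orange or yellow; of the rest the larger one is meant.

How it is judged:
By the outcome, as a careful person would: the job done as asked, in the order asked, and still so for the second after the job is handed in, with the robot touching nothing.
It also fails if it takes over 72 s, if anything falls off the work surface, if the arm or the gripper's body presses on something with over 40 N, if the wrist force passes 120 N, or if a joint passes its speed limit or range.

## Working session

There is one attempt and no reset: what is moved stays moved. The work goes in short steps, Python scripts to look and compute and a shell command to move; the robot and the scene stay as the last step left them, time stands still between calls to the robot, and variables do not carry over. Pictures are saved under pics/ and viewed, at most 14 in all, crops included, and the job is handed in when it is done.

```bash
mkdir -p pics
python3 - <<'E'
from workcell import manip
import cv2,numpy as np
o=manip.get_obs();print({k:np.round(v,3).tolist() for k,v in o.items()})
for n in ("top","scene"):
    p,d=manip.camera(n);cv2.imwrite(f"pics/{n}0.png",p);np.save(f"{n}0.npy",d)
    q=manip.camera_params(n);print(n,{k:np.round(v,3).tolist() for k,v in q.items()})
E
```

```text
{'clock': 0.0, 'joint_pos': [-1.255, 0.333, -0.065, 1.461, 0.022, 1.35, -0.088], 'joint_velocities': [-0.0, -0.001, -0.0, -0.001, 0.0, 0.001, -0.0], 'tau': [0.0, -62.545, 0.05, -39.16, 0.016, 0.01, 0.0], 'position': [0.208, 0.589, 0.231], 'ee_rot': [0.169, 0.986, -0.001, -0.0], 'ft_force': [0.083, 0.403, 0.059], 'torque': [0.002, 0.034, 0.005], 'grasp_force': 0.0, 'grip_width': 1.003}
top {'intrinsics': [[504.378, 0.0, 278.865], [0.0, 504.378, 210.798], [0.0, 0.0, 1.0]], 'R': [[0.025, -1.0, -0.002], [-0.993, -0.025, -0.113], [0.113, 0.005, -0.994]], 't': [0.148, 0.529, 1.492]}
scene {'intrinsics': [[395.33, 0.0, 281.828], [0.0, 395.33, 216.111], [0.0, 0.0, 1.0]], 'R': [[0.542, 0.84, 0.017], [0.492, -0.301, -0.817], [-0.681, 0.451, -0.576]], 't': [-0.398, -0.187, 1.351]}
```

View pics/top0.png

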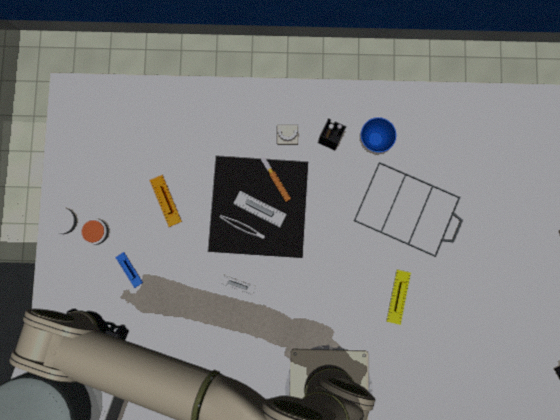

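View pics/scene0.png

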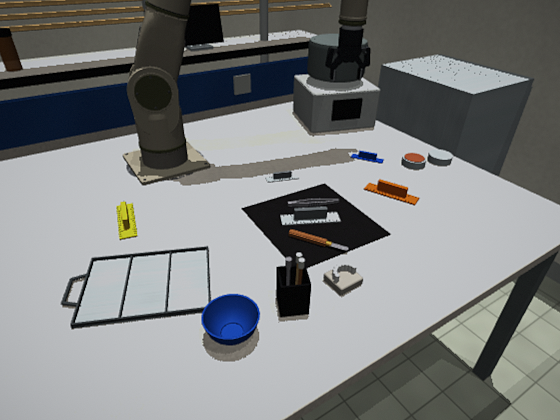

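The top view shows the mat with the knife (handle 283,188, blade towards 264,160), the white straightedge (260,208) and the tweezers (242,227). The tray is at (408,208), with its handle at (452,228) and plain end at (366,192). Next I'll take enlarged crops and fit positions.

```bash
cat > h.py <<'E'
import numpy as np,cv2
from workcell import manip
def unproj(n,uv,z,q=None):
    q=q or manip.camera_params(n);K,R,t=map(np.array,(q["intrinsics"],q["R"],q["t"]))
    uv=np.atleast_2d(np.array(uv,float));out=[]
    for u,v in uv:
        x,y=(u-K[0,2])/K[0,0],(v-K[1,2])/K[1,1]
        if n=="wrist":
            r=np.hypot(x,y);s=np.sinc(r/np.pi);ray=np.array([x*s,y*s,np.cos(r)])
        else: ray=np.array([x,y,1.])
        d=R.T@ray;c=-R.T@t;out.append(c+d*(z-c[2])/d[2])
    return np.array(out)
E
python3 - <<'E'
from h import *
p=cv2.imread("pics/top0.png")
a=cv2.resize(p[150:265,205:312],None,fx=3.7,fy=3.7,interpolation=cv2.INTER_CUBIC)
b=cv2.resize(p[155:263,350:467],None,fx=3.4,fy=3.4,interpolation=cv2.INTER_CUBIC)
h=max(a.shape[0],b.shape[0]);pad=lambda i:cv2.copyMakeBorder(i,0,h-i.shape[0],0,0,0)
cv2.imwrite("pics/crop.png",np.hstack([pad(a),pad(b)]));print(a.shape,b.shape)
hsv=cv2.cvtColor(p,cv2.COLOR_BGR2HSV)
sub=np.zeros(p.shape[:2],bool);sub[160:254,212:305]=1
kn=(hsv[...,1]>120)&(hsv[...,2]>90)&sub
br=(p.min(2)>60)&sub&~kn
for nm,m,z in(("orange",kn,.019),("bright",br,.007)):
    n,l,s,c=cv2.connectedComponentsWithStats(m.astype(np.uint8),connectivity=8)
    for i in range(1,n):
        if s[i,4]>25:
            r=cv2.minAreaRect(np.argwhere(l==i)[:,::-1].astype(np.float32))
            bp=unproj("top",cv2.boxPoints(r),z)
            print(nm,s[i],np.round(c[i],1),"ctr",np.round(unproj("top",r[0],z)[0],4),"box",np.round(bp[:,:2],3).tolist())
t=(p.max(2)<95).astype(np.uint8);t[:,:345]=0;t[:158]=0;t[262:]=0;t[:,470:]=0
n,l,s,c=cv2.connectedComponentsWithStats(t,connectivity=8);i=1+np.argmax(s[1:,4])
pts=np.argwhere(l==i)[:,::-1];w=unproj("top",pts,.011)[:,:2];np.save("tray.npy",w)
print(s[i])
# fit wireframe of tray
from scipy.optimize import least_squares
def f(q):
    c,s_=np.cos(q[2]),np.sin(q[2]);L=(w-q[:2])@np.array([[c,-s_],[s_,c]])
    dx=np.min(np.abs(L[:,:1]-np.array([-.133,-.045,.045,.133])),1);dy=np.min(np.abs(L[:,1:]-np.array([-.098,.098])),1)
    return np.minimum(dx+1e3*(np.abs(L[:,1])>.103),dy+1e3*(np.abs(L[:,0])>.138)).clip(0,.02)
c0=unproj("top",[[407,209]],.011)[0]
best=min((least_squares(f,[c0[0],c0[1],a],loss="soft_l1",f_scale=.002,diff_step=1e-3) for a in np.radians([90,105,110,115,120,125])),key=lambda r:r.cost)
print(best.x,np.degrees(best.x[2]),np.median(f(best.x)))
E
```

```text
(426, 396, 3) (367, 398, 3)
orange [269 169  21  32 196] [278.8 184.8] ctr [0.6084 0.164  0.019 ] box [[0.651, 0.201], [0.661, 0.186], [0.566, 0.127], [0.557, 0.142]]
bright [212 160   4  43  99] [212.9 175.6] ctr [0.6156 0.3654 0.007 ] box [[0.681, 0.373], [0.682, 0.363], [0.55, 0.358], [0.55, 0.367]]
bright [261 160  11  11  59] [266.2 164.3] ctr [0.673  0.2043 0.007 ] box [[0.685, 0.221], [0.694, 0.208], [0.661, 0.187], [0.652, 0.201]]
bright [280 160  25   2  34] [294.1 160.3] ctr [0.6859 0.1245 0.007 ] box [[0.687, 0.162], [0.688, 0.087], [0.685, 0.087], [0.683, 0.162]]
bright [233 191  54  37 819] [259.4 208.6] ctr [0.5335 0.2215 0.007 ] box [[0.547, 0.305], [0.591, 0.285], [0.52, 0.138], [0.477, 0.159]]
bright [219 215  46  24 225] [242.2 226.5] ctr [0.4781 0.2737 0.007 ] box [[0.5, 0.348], [0.521, 0.338], [0.456, 0.2], [0.435, 0.21]]
bright [303 220   2  34  51] [303.7 239.3] ctr [0.451  0.0843 0.007 ] box [[0.501, 0.087], [0.502, 0.084], [0.401, 0.082], [0.401, 0.085]]
bright [212 252  25   2  36] [221.9 252.7] ctr [0.3964 0.3248 0.007 ] box [[0.394, 0.361], [0.397, 0.361], [0.399, 0.288], [0.396, 0.288]]
[360 163 102  94 423]
[ 0.55413221 -0.24833078  1.49865936] 85.86685618119414 0.010878472589788218
```

View pics/crop.png

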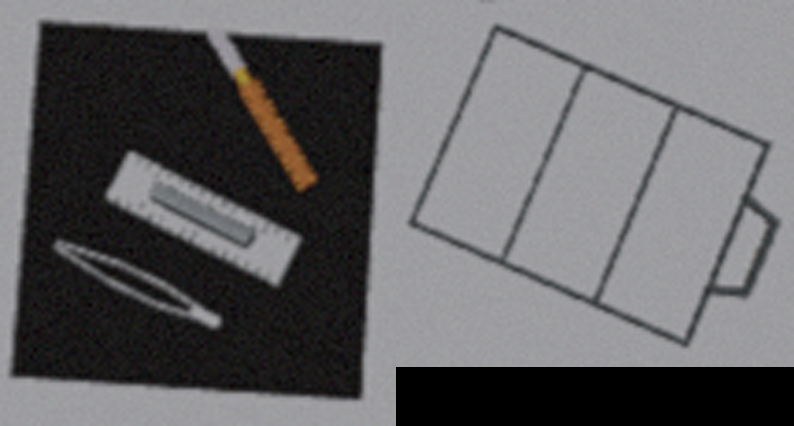

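The tweezers lie at about 65°, with a solid end at lower right (crop 218,320) and a tapered end at (58,245). Which end is the tip needs a closer look. I'll refit the tray with the right starting angle and go above the mat.

```bash
cat >> h.py <<'E'
def tomove(x,y,z,yaw):
    """rows' total: slide in current tool axes to world point, then twist so tool y has world angle yaw (deg)"""
    from scipy.spatial.transform import Rotation as Ro
    o=manip.get_obs();R=Ro.from_quat(o["ee_rot"]).as_matrix();d=np.array([x,y,z])-o["position"]
    cy=np.degrees(np.arctan2(R[1,1],R[0,1]));tw=-((yaw-cy+180)%360-180)
    print("slide",np.round(R.T@d,4),"twist",round(tw,2),"now",np.round(o["position"],4),"yaw",round(cy,2),"tilt",np.round(R[:2,2],4),"t",round(o["clock"],2))
E
python3 - <<'E'
from h import *
from scipy.optimize import least_squares
w=np.load("tray.npy")
def f(q):
    c,s=np.cos(q[2]),np.sin(q[2]);L=(w-q[:2])@np.array([[c,-s],[s,c]])
    dx=np.min(np.abs(L[:,:1]-np.array([-.133,-.045,.045,.133])),1);dy=np.min(np.abs(L[:,1:]-np.array([-.098,.098])),1)
    return np.minimum(dx,dy).clip(0,.02)
c=np.array([[496,27],[769,146],[411,222],[687,345]],float);c[:,0]-=396;px=c/3.4+[350,155]-.35
W=unproj("top",px,.012);print(np.round(W,4))
x=(W[0]+W[2]-W[1]-W[3])[:2];q0=[*W[:,:2].mean(0),np.arctan2(x[1],x[0])];print(q0)
b=least_squares(f,q0,loss="soft_l1",f_scale=.002,diff_step=1e-4);print(b.x,np.degrees(b.x[2]),np.mean(f(b.x)))
tomove(.46,.24,.28,-25)
E
python3 -m creep '{"slide":[[-0.045,-0.028,-0.006],[-0.045,-0.028,-0.006],[-0.045,-0.028,-0.006],[-0.045,-0.028,-0.006],[-0.045,-0.028,-0.006],[-0.045,-0.028,-0.006],[-0.045,-0.028,-0.006],[-0.045,-0.028,-0.006]],"twist":[0,0,0,0,0,0,0,0]}' 60 40
python3 -m creep '{"slide":[[0,0,0],[0,0,0],[0,0,0],[0,0,0],[0,0,0],[0,0,0],[0,0,0],[0,0,0]],"twist":[10,10,10,10,10,10,10,10]}'
python3 - <<'E'
from h import *
tomove(.478,.274,.1,-25.2)
q=manip.camera_params("wrist");p,d=manip.camera("wrist");cv2.imwrite("pics/w1.png",p);print({k:np.round(v,3).tolist() for k,v in q.items()})
E
```

```text
[[ 0.6848 -0.1442  0.012 ]
 [ 0.5818 -0.3902  0.012 ]
 [ 0.505  -0.0685  0.012 ]
 [ 0.4013 -0.3146  0.012 ]]
[np.float64(0.5432241436429825), np.float64(-0.22939345233381153), np.float64(1.1728485450807877)]
[ 0.54360423 -0.22917317  1.17537127] 67.34381301024132 0.004712329047129102
slide [-0.3541 -0.2455 -0.0491] twist 95.59 now [0.2076 0.5891 0.2306] yaw 70.59 tilt [-0.0004 -0.0013] t 0.1
clock: 1.1
position: [0.4735, 0.257, 0.2793]
ee_rot: [0.169, 0.986, 0.0, -0.0]
ft_force: [0.5, 0.5, 0.2]
grip_width: 0.602
grasp_force: 0.0
clock: 2.1
position: [0.4726, 0.2585, 0.279]
ee_rot: [0.765, 0.645, -0.0, -0.0]
ft_force: [-0.3, -0.2, -0.2]
grip_width: 0.596
grasp_force: 0.0
slide [0.0163 0.0028 0.1789] twist 15.46 now [0.4726 0.2585 0.279 ] yaw -9.74 tilt [-0.0006 -0.0003] t 2.1
{'intrinsics': [[325.192, 0.0, 278.75], [0.0, 325.192, 208.515], [0.0, 0.0, 1.0]], 'R': [[0.986, -0.168, -0.002], [-0.16, -0.939, 0.304], [-0.053, -0.3, -0.953]], 't': [-0.421, 0.264, 0.528]}
```

View pics/w1.png

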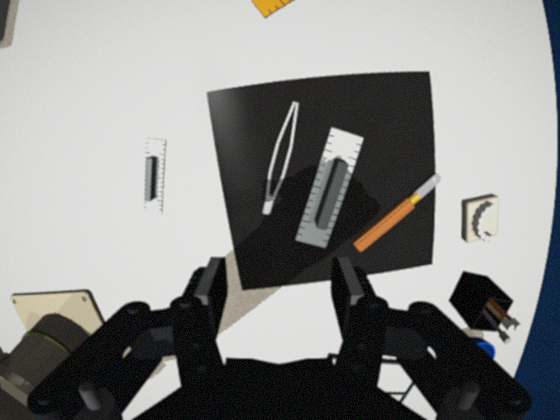

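The wrist view shows the tweezers from (296,103) to (267,210), the straightedge at (331,188) and the knife at (395,215). I'll zoom in on both tweezer ends.

Run:
```python
from h import *
p=cv2.imread("pics/w1.png");c=cv2.resize(p[90:225,245:315],None,fx=4.4,fy=4.4,interpolation=cv2.INTER_CUBIC)
cv2.imwrite("pics/tw.png",cv2.convertScaleAbs(c,alpha=1.3,beta=30))
q={'intrinsics': [[325.192, 0.0, 278.75], [0.0, 325.192, 208.515], [0.0, 0.0, 1.0]], 'R': [[0.986, -0.168, -0.002], [-0.16, -0.939, 0.304], [-0.053, -0.3, -0.953]], 't': [-0.421, 0.264, 0.528]}
for nm,a,z in (("tw",[[296,102],[266,213]],.009),("se",[[331,128],[363,139],[327,248],[296,241]],.007),("kn",[[358,247],[438,178]],.015)):
    print(nm,np.round(unproj("wrist",a,z,q),4).tolist())
```

```text
tw [[0.5071, 0.3395, 0.009], [0.4444, 0.2022, 0.009]]
se [[0.5461, 0.3, 0.007], [0.5862, 0.28, 0.007], [0.5195, 0.1359, 0.007], [0.4779, 0.1542, 0.007]]
kn [[0.5626, 0.1331, 0.015], [0.6881, 0.2142, 0.015]]
```

View pics/tw.png

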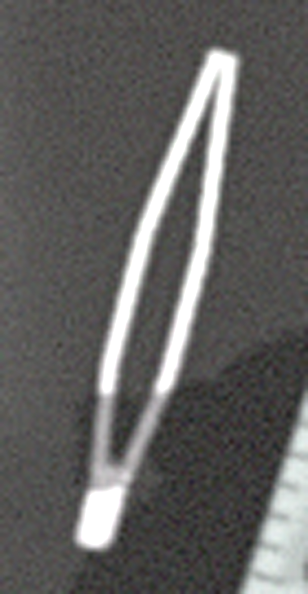

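The solid block end at bottom is the tail, so the tip is the upper end, at 65.4° world. I'll grasp the tweezers.

```bash
python3 -m creep '{"slide":[[0.014,0.002,0.02],[0,0,0.05],[0,0,0.05],[0,0,0.05],[0,0,0.04],[0,0,0.02],[0,0,0]],"twist":[7.5,7.5,0,0,0,0,0]}' 50 40
python3 -c "
from h import *
tomove(.477,.272,.005,-24.6)"
```

```text
clock: 3.02
position: [0.4759, 0.2713, 0.0478]
ee_rot: [0.84, 0.543, -0.002, 0.0]
ft_force: [-0.5, 0.4, -0.5]
grip_width: 0.499
grasp_force: 0.0
slide [0.0012 0.0007 0.0427] twist 0.32 now [0.4759 0.2713 0.0478] yaw -24.28 tilt [-0.0028 -0.0022] t 3.02
```

```bash
python3 -m creep '{"slide":[[0.001,0.001,0.02],[0,0,0.015],[0,0,0.007],[0,0,0]],"twist":[0,0,0,0]}'
python3 -m creep '{"slide":[[0,0,0],[0,0,0],[0,0,0],[0,0,0]],"twist":[0,0,0,0]}' 0 40
python3 -m creep '{"slide":[[0,0,-0.01],[0,0,-0.03],[0,0,-0.05],[0,0,-0.03],[0,0,0]],"twist":[0,0,0,0,0]}'
python3 - <<'E'
from h import *
tomove(.508,-.311,.1,-24.6-88)
q=manip.camera_params("wrist");p,d=manip.camera("wrist");cv2.imwrite("pics/w2.png",p)
E
```

```text
clock: 3.52
position: [0.4783, 0.2725, 0.0073]
ee_rot: [0.841, 0.542, -0.0, -0.0]
ft_force: [-0.1, -0.8, 0.2]
grip_width: 0.5
grasp_force: 0.0
clock: 4.03
position: [0.4789, 0.2729, 0.0081]
ee_rot: [0.841, 0.542, 0.001, -0.0]
ft_force: [-1.6, -1.3, 6.3]
grip_width: 0.22
grasp_force: 39.5
clock: 4.65
position: [0.4797, 0.2734, 0.1303]
ee_rot: [0.841, 0.542, 0.003, -0.0]
ft_force: [0.6, 0.2, -0.3]
grip_width: 0.216
grasp_force: 39.2
slide [-0.5206  0.2673  0.0285] twist 88.18 now [0.4797 0.2734 0.1303] yaw -24.42 tilt [0.0039 0.0033] t 4.65
```

View pics/w2.png

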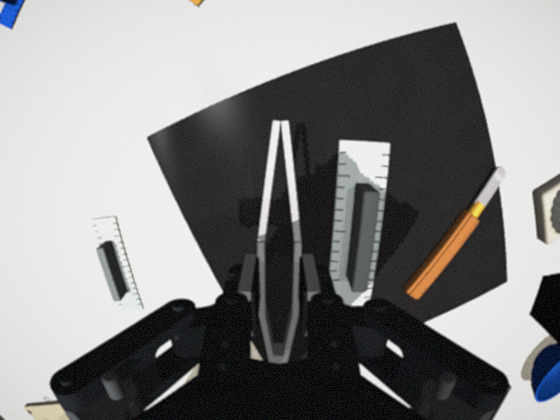

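Tweezers held straight, tip along tool +x. Carrying them to the first compartment.

```bash
python3 -m creep '{"slide":[[-0.043,0.022,0],[-0.043,0.022,0],[-0.043,0.022,0],[-0.043,0.022,0],[-0.043,0.022,0],[-0.043,0.022,0],[-0.043,0.022,0],[-0.043,0.022,0]],"twist":[0,0,0,0,0,0,0,0]}'
python3 -m creep '{"slide":[[-0.043,0.022,0],[-0.043,0.022,0],[-0.043,0.022,0],[-0.043,0.022,0],[0,0,0]],"twist":[0,0,0,0,0]}'
python3 -m creep '{"slide":[[0,0,0],[0,0,0],[0,0,0],[0,0,0],[0,0,0],[0,0,0],[0,0,0],[0,0,0]],"twist":[10,10,10,10,10,10,10,10]}'
python3 - <<'E'
from h import *
tomove(.5093,-.3113,.05,-112.7)
p,d=manip.camera("top");cv2.imwrite("pics/t3.png",p)
q=manip.camera_params("wrist");p,d=manip.camera("wrist");cv2.imwrite("pics/w3.png",p)
import pickle;pickle.dump(q,open("w3.pkl","wb"))
E
```

```text
clock: 5.7
position: [0.4956, -0.1148, 0.1262]
ee_rot: [0.841, 0.542, -0.001, -0.001]
ft_force: [1.1, 0.7, -0.7]
grip_width: 0.218
grasp_force: 39.2
clock: 6.32
position: [0.5033, -0.3105, 0.126]
ee_rot: [0.842, 0.539, -0.002, 0.0]
ft_force: [-1.1, -0.3, -0.3]
grip_width: 0.216
grasp_force: 39.2
clock: 7.32
position: [0.5052, -0.3051, 0.1262]
ee_rot: [0.992, -0.128, -0.001, -0.0]
ft_force: [0.4, 0.5, -0.5]
grip_width: 0.214
grasp_force: 39.2
slide [0.0057 0.005  0.0761] twist 8.01 now [ 0.5052 -0.3051  0.1262] yaw -104.69 tilt [-0.0016  0.0011] t 7.33
```

View pics/w3.png

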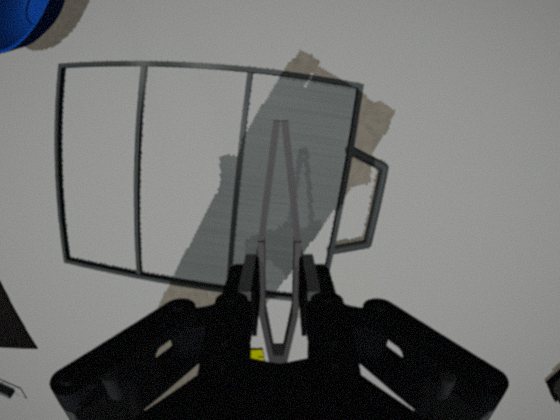

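The wrist view shows the tray's far corners at (60,64) and (362,85), the near-left corner at (66,262), and the ribs from (145,66) to (139,273) and (250,70) to (232,270). From these I'll refine the tray pose.

Run:
```python
from h import *
import pickle;q=pickle.load(open("w3.pkl","rb"))
W=unproj("wrist",[[61,66],[362,86],[66,262],[145,66],[139,273],[250,71],[233,262],[335,247]],.012,q)[:,:2]
M=np.array([[.133,-.098],[-.133,-.098],[.133,.098],[.045,-.098],[.045,.098]])
m=M.mean(0);w=W[:5].mean(0);a=M-m;b=W[:5]-w
th=np.arctan2((a[:,0]*b[:,1]-a[:,1]*b[:,0]).sum(),(a*b).sum());R=np.array([[np.cos(th),-np.sin(th)],[np.sin(th),np.cos(th)]])
c=w-R@m;print("tray",c,np.degrees(th));print(np.round((W-c)@R*1000,1))
for s in((.5436,-.2292,67.34),):
  t=np.radians(s[2]);R=np.array([[np.cos(t),-np.sin(t)],[np.sin(t),np.cos(t)]]);print("topfit frame",np.round((W-s[:2])@R*1000,1))
```

```text
tray [ 0.54131055 -0.23430657] 67.42674692580772
[[ 132.5  -97.1]
 [-131.9  -97.8]
 [ 133.5   98.7]
 [  43.8  -95.4]
 [  45.    93.5]
 [ -43.5  -96.4]
 [ -46.1   66.2]
 [-133.4   40. ]]
topfit frame [[ 127.   -96.8]
 [-137.3  -97.8]
 [ 127.8   99.1]
 [  38.4  -95.2]
 [  39.3   93.8]
 [ -48.9  -96.3]
 [ -51.8   66.3]
 [-139.    40. ]]
```

```bash
python3 -m creep '{"slide":[[0.005,0.010,0.02],[0,0,0.03],[0,0,0.026],[0,0,0],[0,0,0]],"twist":[4,3.9,0,0,0]}'
python3 -c "
from h import *
tomove(.5071,-.3165,.0091,-112.6)"
```

```text
clock: 8.05
position: [0.5081, -0.3174, 0.0521]
ee_rot: [0.981, -0.193, 0.0, 0.0]
ft_force: [-1.0, -0.5, 0.3]
grip_width: 0.218
grasp_force: 39.2
slide [-0.0013 -0.0005  0.043 ] twist 0.4 now [ 0.5081 -0.3174  0.0521] yaw -112.2 tilt [ 0.0005 -0.0002] t 8.05
```

```bash
python3 -m creep '{"slide":[[0,0,0.02],[0,0,0.015],[0,0,0.005],[0,0,0.001],[0,0,0]],"twist":[0.4,0,0,0,0]}'
python3 -m creep '{"slide":[[0,0,0.001],[0,0,0.001],[0,0,0]],"twist":[0,0,0]}'
```

```text
clock: 8.68
position: [0.5081, -0.3176, 0.0106]
ee_rot: [0.98, -0.197, 0.0, 0.0]
ft_force: [1.0, -0.5, 0.1]
grip_width: 0.216
grasp_force: 39.2
clock: 9.05
position: [0.5082, -0.3175, 0.0092]
ee_rot: [0.98, -0.197, 0.0, -0.0]
ft_force: [-2.3, 2.1, 9.3]
grip_width: 0.218
grasp_force: 40.2
```

```bash
python3 -m creep '{"slide":[[0,0,0],[0,0,0],[0,0,0],[0,0,-0.02],[0,0,-0.05],[0,0,-0.05],[0,0,-0.01]],"twist":[0,0,0,0,0,0,0]}' 45
python3 -m creep '{"slide":[[-0.010,-0.053,0],[-0.010,-0.053,0],[-0.010,-0.053,0],[-0.010,-0.053,0],[-0.010,-0.053,0],[-0.010,-0.053,0],[-0.010,-0.053,0],[-0.010,-0.053,0]],"twist":[0,0,0,0,0,0,0,0]}'
python3 -m creep '{"slide":[[-0.010,-0.053,0],[0,0,0],[0,0,0],[0,0,0],[0,0,0],[0,0,0],[0,0,0],[0,0,0]],"twist":[0,-9,-9,-9,-9,-9,-9,-1.5]}' 50
python3 - <<'E'
from h import *
tomove(.605,.160,.009,-57.1)
p,d=manip.camera("top");a=cv2.resize(p[155:263,350:467],None,fx=3.7,fy=3.7,interpolation=cv2.INTER_CUBIC)
q=manip.camera_params("wrist");p,d=manip.camera("wrist")
h=420;cv2.imwrite("pics/c4.png",np.hstack([a,cv2.copyMakeBorder(p[:,:360],0,0,0,0,0)[:a.shape[0]]]) )
# knife fit from orange in wrist
s=cv2.cvtColor(p,cv2.COLOR_BGR2HSV);m=((s[...,1]>120)&(s[...,0]<20)&(s[...,2]>60)).astype(np.uint8)
n,l,st,c=cv2.connectedComponentsWithStats(m);print(st[1:][st[1:,4]>100],c[1:][st[1:,4]>100])
i=1+np.argmin(np.where(st[1:,4]>300,np.hypot(*(c[1:]-[280,220]).T),9e9))
uv=np.argwhere(l==i)[:,::-1];w=unproj("wrist",uv[::5],.017,q)[:,:2]
r=cv2.minAreaRect(w.astype(np.float32));print(r)
E
```

```text
clock: 9.93
position: [0.5091, -0.3188, 0.1428]
ee_rot: [0.98, -0.197, 0.003, 0.0]
ft_force: [-0.3, -0.7, -0.0]
grip_width: 0.444
grasp_force: 0.0
clock: 10.92
position: [0.5977, 0.1064, 0.1386]
ee_rot: [0.98, -0.197, -0.0, -0.0]
ft_force: [-0.1, 0.3, -1.1]
grip_width: 0.449
grasp_force: 0.0
clock: 11.92
position: [0.6089, 0.1572, 0.1385]
ee_rot: [0.959, 0.282, -0.0, -0.0]
ft_force: [0.6, 0.6, -0.4]
grip_width: 0.499
grasp_force: 0.0
slide [-0.0017 -0.0044  0.1295] twist -0.11 now [0.6089 0.1572 0.1385] yaw -57.21 tilt [-0.0002  0.0002] t 11.93
[[   0   11   11  136  498]
 [ 262  142   24  118 2528]
 [ 527  148   33   12  165]] [[  2.64859438  48.96787149]
 [273.1068038  200.86431962]
 [545.43636364 153.02424242]]
((0.6035580635070801, 0.16004866361618042), (0.10450560599565506, 0.018986692652106285), 32.0140266418457)
```

View pics/c4.png

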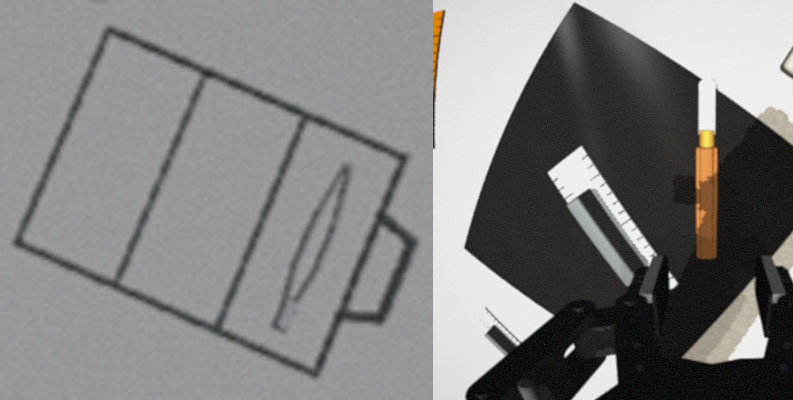

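The left crop shows the tweezers lying in the first compartment, tip at the far side. The right crop shows the knife straight under the gripper. I'll grasp it.

```bash
python3 -m creep '{"slide":[[-0.003,-0.005,0.02],[0,0,0.045],[0,0,0.035],[0,0,0.02],[0,0,0.009],[0,0,0]],"twist":[0.2,0,0,0,0,0]}'
python3 -m creep '{"slide":[[0,0,0],[0,0,0],[0,0,0],[0,0,0]],"twist":[0,0,0,0]}' 0 40
python3 -m creep '{"slide":[[0,0,-0.01],[0,0,-0.03],[0,0,-0.05],[0,0,-0.03],[0,0,0]],"twist":[0,0,0,0,0]}'
python3 - <<'E'
from h import *
tomove(.5413,-.2343,.03,-112.6)
q=manip.camera_params("wrist");p,d=manip.camera("wrist");cv2.imwrite("pics/w5.png",p)
E
```

```text
clock: 12.78
position: [0.6041, 0.16, 0.0097]
ee_rot: [0.96, 0.28, 0.0, 0.0]
ft_force: [1.2, 0.7, 0.7]
grip_width: 0.502
grasp_force: 0.0
clock: 13.28
position: [0.6047, 0.1602, 0.0107]
ee_rot: [0.96, 0.281, 0.001, -0.0]
ft_force: [-0.9, 0.1, 6.6]
grip_width: 0.19
grasp_force: 40.1
clock: 13.9
position: [0.6052, 0.1602, 0.1324]
ee_rot: [0.96, 0.28, 0.002, -0.0]
ft_force: [0.4, 0.0, -0.4]
grip_width: 0.194
grasp_force: 39.3
slide [-0.2668  0.298   0.1013] twist 55.17 now [0.6052 0.1602 0.1324] yaw -57.43 tilt [0.0043 0.0022] t 13.9
```

View pics/w5.png

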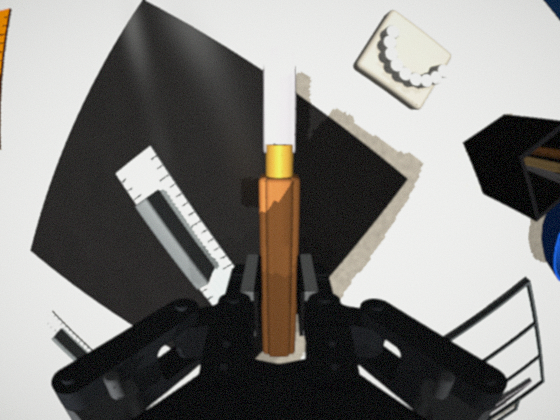

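Knife held straight, blade forward. Carrying it to the middle compartment, with the handle centre at tray y of about +28 mm so the knife is centred.

```bash
python3 -m creep '{"slide":[[-0.035,0.034,0],[-0.035,0.034,0],[-0.035,0.034,0],[-0.035,0.034,0],[-0.035,0.034,0],[-0.035,0.034,0],[-0.035,0.034,0],[-0.035,0.034,0]],"twist":[0,0,0,0,0,0,0,0]}'
python3 -m creep '{"slide":[[0,0,0],[0,0,0],[0,0,0],[0,0,0],[0,0,0],[0,0,0],[0,0,0]],"twist":[9.2,9.2,9.2,9.2,9.2,9.2,0]}'
python3 - <<'E'
from h import *
tomove(.515,-.2234,.0117,-112.6)
q=manip.camera_params("wrist");p,d=manip.camera("wrist");cv2.imwrite("pics/w6.png",p)
import pickle;pickle.dump(q,open("w6.pkl","wb"))
E
```

```text
clock: 14.95
position: [0.5132, -0.221, 0.1283]
ee_rot: [0.96, 0.281, -0.001, -0.0]
ft_force: [1.0, 0.2, -0.2]
grip_width: 0.193
grasp_force: 39.3
clock: 15.82
position: [0.5138, -0.2197, 0.1283]
ee_rot: [0.981, -0.196, -0.001, 0.0]
ft_force: [-0.3, -0.1, -1.0]
grip_width: 0.194
grasp_force: 39.3
slide [0.0028 0.0029 0.1166] twist 0.05 now [ 0.5138 -0.2197  0.1283] yaw -112.55 tilt [-0.002  -0.0002] t 15.82
```

View pics/w6.png

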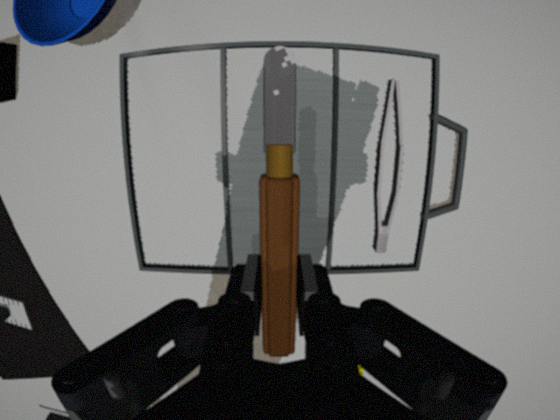

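The knife hangs centred over the middle compartment, and the tray is symmetric about column 280 with its corners at (123,57), (437,58), (143,267) and (418,266). The tweezers run from tip (393,80) to tail (380,250). I'll check both numerically.

Run:
```python
from h import *
import pickle;q=pickle.load(open("w6.pkl","rb"))
W=unproj("wrist",[[123,57],[437,58],[143,267],[418,266],[223.5,48],[228,269],[335,49],[329.5,269]],.0115,q)[:,:2]
M=np.array([[.133,-.098],[-.133,-.098],[.133,.098],[-.133,.098],[.045,-.098],[.045,.098],[-.045,-.098],[-.045,.098]])
m=M.mean(0);w=W.mean(0);a=M-m;b=W-w
th=np.arctan2((a[:,0]*b[:,1]-a[:,1]*b[:,0]).sum(),(a*b).sum());R=np.array([[np.cos(th),-np.sin(th)],[np.sin(th),np.cos(th)]])
c=w-R@m;print("tray",c,np.degrees(th));print(np.round((W-c)@R*1000,1))
print("tweezers tip/tail",np.round((unproj("wrist",[[393,80],[380,251]],.012,q)[:,:2]-c)@R*1000,1))
t=c+R@[0,.0285];print(t);tomove(*t,.0117,np.degrees(th)-180)
print("se target",c+R@[.107,0])
```

```text
tray [ 0.54202965 -0.23297941] 67.50861067992652
[[ 131.7  -96.4]
 [-132.6  -96. ]
 [ 131.1   96.1]
 [-133.1   95.5]
 [  44.3  -95.1]
 [  47.1   95.1]
 [ -43.3  -94.4]
 [ -45.2   95.2]]
tweezers tip/tail [[-91.7 -72.2]
 [-91.1  77.8]]
[ 0.51569745 -0.22207689]
slide [0.0028 0.0014 0.1168] twist 0.08 now [ 0.5139 -0.2197  0.1285] yaw -112.41 tilt [-0.0016 -0.0001] t 15.88
se target [ 0.58296192 -0.13411814]
```

```bash
python3 -m creep '{"slide":[[0.003,0.001,0.02],[0,0,0.04],[0,0,0.03],[0,0,0.015],[0,0,0.008],[0,0,0.002],[0,0,0]],"twist":[0.1,0,0,0,0,0,0]}'
python3 -m creep '{"slide":[[0,0,0.0005],[0,0,0.0005],[0,0,0]],"twist":[0,0,0]}'
```

```text
clock: 16.75
position: [0.5172, -0.2222, 0.0149]
ee_rot: [0.98, -0.197, 0.001, -0.0]
ft_force: [1.0, 0.6, -0.4]
grip_width: 0.19
grasp_force: 39.3
clock: 17.12
position: [0.5169, -0.222, 0.0134]
ee_rot: [0.98, -0.197, 0.0, -0.0]
ft_force: [-0.4, 0.5, -0.9]
grip_width: 0.196
grasp_force: 39.3
```

```bash
python3 -m creep '{"slide":[[0,0,0.001],[0,0,0.001],[0,0,0],[0,0,0]],"twist":[0,0,0,0]}'
```

```text
clock: 17.62
position: [0.5168, -0.222, 0.0116]
ee_rot: [0.98, -0.197, -0.0, -0.0]
ft_force: [-1.9, 2.0, 5.8]
grip_width: 0.189
grasp_force: 40.1
```

Floor contact felt at 5.8 N. Release, rise, and go to the straightedge.

```bash
python3 -m creep '{"slide":[[0,0,0],[0,0,0],[0,0,0],[0,0,-0.02],[0,0,-0.05],[0,0,-0.06],[0,0,-0.01]],"twist":[0,0,0,0,0,0,0]}' 45
python3 -m creep '{"slide":[[-0.019,-0.0515,0],[-0.019,-0.0515,0],[-0.019,-0.0515,0],[-0.019,-0.0515,0],[-0.019,-0.0515,0],[-0.019,-0.0515,0],[-0.019,-0.0515,0],[-0.019,-0.0515,0]],"twist":[0,0,0,0,0,0,0,0]}'
python3 -m creep '{"slide":[[0,0,0],[0,0,0],[0,0,0],[0,0,0],[0,0,0],[0,0,0],[0,0,0],[0,0,0]],"twist":[-10,-10,-10,-10,-10,-10,-10,-10]}'
python3 -m creep '{"slide":[[0,0,0],[0,0,0]],"twist":[-7.5,0]}'
python3 - <<'E'
from h import *
tomove(.532,.218,.012,-25)
q=manip.camera_params("wrist");p,d=manip.camera("wrist");a=p.copy()
p2,d2=manip.camera("top");b=cv2.resize(p2[160:258,355:465],None,fx=2.2,fy=2.2,interpolation=cv2.INTER_CUBIC)
a[:b.shape[0],:b.shape[1]]=b;cv2.imwrite("pics/w7.png",a)
g=p.min(2);m=((g>90)).astype(np.uint8);m[:60]=0;m[300:]=0
n,l,st,c=cv2.connectedComponentsWithStats(m)
import pickle;pickle.dump(q,open("w7.pkl","wb"))
E
```

```text
clock: 18.5
position: [0.5183, -0.2234, 0.1561]
ee_rot: [0.98, -0.197, 0.003, -0.0]
ft_force: [0.8, -0.6, 0.1]
grip_width: 0.455
grasp_force: 0.0
clock: 19.5
position: [0.5353, 0.2185, 0.1518]
ee_rot: [0.98, -0.197, -0.0, -0.0]
ft_force: [0.0, -0.6, 0.3]
grip_width: 0.452
grasp_force: 0.0
clock: 20.5
position: [0.5355, 0.2163, 0.1516]
ee_rot: [0.876, 0.482, -0.0, 0.0]
ft_force: [0.1, -0.1, -0.4]
grip_width: 0.448
grasp_force: 0.0
clock: 20.75
position: [0.5356, 0.2163, 0.1517]
ee_rot: [0.845, 0.535, 0.0, -0.0]
ft_force: [0.0, 0.1, 0.0]
grip_width: 0.454
grasp_force: 0.0
slide [-0.     -0.0039  0.1397] twist -0.29 now [0.5356 0.2163 0.1517] yaw -25.29 tilt [-0.      0.0001] t 20.75
```

View pics/w7.png

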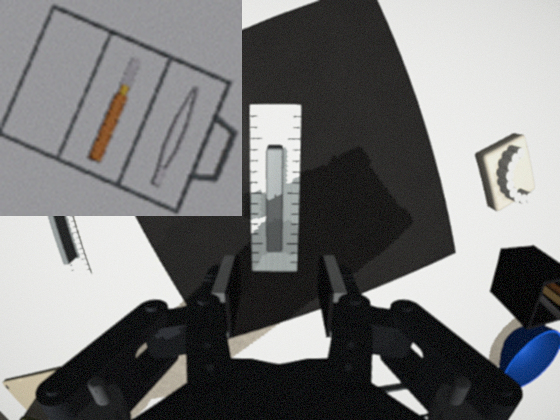

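The inset shows the knife in the middle compartment, blade to the far side. The straightedge is straight below, with corners (250,105), (301,105), (253,270) and (298,271). I'll compute the offset.

Run:
```python
from h import *
import pickle;q=pickle.load(open("w7.pkl","rb"))
W=unproj("wrist",[[250,105],[301,104.5],[253,270.5],[298,271.5]],.007,q)[:,:2];print(np.round(W,4))
x=W[0]+W[1]-W[2]-W[3];th=np.degrees(np.arctan2(x[1],x[0]));print(th,np.linalg.norm(x)/2);tomove(*W.mean(0),.012,th-90)
```

```text
[[0.5464 0.3001]
 [0.5867 0.2815]
 [0.4775 0.1558]
 [0.5179 0.1356]]
64.61624192035259 0.16055313588344416
slide [ 1.000e-04 -3.900e-03  1.395e-01] twist -0.02 now [0.5356 0.2165 0.1515] yaw -25.41 tilt [-0.0001  0.    ] t 20.85
```

```bash
python3 -m creep '{"slide":[[0,-0.004,0.02],[0,0,0.045],[0,0,0.04],[0,0,0.02],[0,0,0.01],[0,0,0.004],[0,0,0]],"twist":[0,0,0,0,0,0,0]}'
python3 -m creep '{"slide":[[0,0,0],[0,0,0],[0,0,0],[0,0,0]],"twist":[0,0,0,0]}' 0 60
python3 -m creep '{"slide":[[0,0,-0.01],[0,0,-0.03],[0,0,-0.05],[0,0,-0.03],[0,0,0]],"twist":[0,0,0,0,0]}'
python3 - <<'E'
from h import *
tomove(.582,-.136,.1,-112.5)
q=manip.camera_params("wrist");p,d=manip.camera("wrist");cv2.imwrite("pics/w8.png",p)
E
```

```text
clock: 21.72
position: [0.5326, 0.2186, 0.0131]
ee_rot: [0.844, 0.536, 0.001, -0.0]
ft_force: [0.0, 0.8, -0.1]
grip_width: 0.451
grasp_force: 0.0
clock: 22.22
position: [0.5326, 0.2187, 0.0132]
ee_rot: [0.844, 0.536, 0.001, -0.0]
ft_force: [-0.6, -0.6, 6.8]
grip_width: 0.148
grasp_force: 59.5
clock: 22.85
position: [0.5333, 0.2189, 0.1351]
ee_rot: [0.844, 0.536, 0.002, -0.0]
ft_force: [-0.8, -0.0, -1.0]
grip_width: 0.15
grasp_force: 58.6
slide [-0.3004  0.1952  0.0342] twist 87.28 now [0.5333 0.2189 0.1351] yaw -25.22 tilt [0.0036 0.0029] t 22.85
```

```bash
python3 -m creep '{"slide":[[-0.0375,0.0244,0],[-0.0375,0.0244,0],[-0.0375,0.0244,0],[-0.0375,0.0244,0],[-0.0375,0.0244,0],[-0.0375,0.0244,0],[-0.0375,0.0244,0],[-0.0375,0.0244,0]],"twist":[0,0,0,0,0,0,0,0]}'
python3 -m creep '{"slide":[[0,0,0],[0,0,0],[0,0,0],[0,0,0],[0,0,0],[0,0,0],[0,0,0],[0,0,0]],"twist":[10,10,10,10,10,10,10,10]}'
python3 -m creep '{"slide":[[0,0,0],[0,0,0]],"twist":[7.3,0]}'
python3 - <<'E'
from h import *
tomove(.582,-.136,.05,-112.5)
q=manip.camera_params("wrist");p,d=manip.camera("wrist");cv2.imwrite("pics/w9.png",p)
import pickle;pickle.dump(q,open("w9.pkl","wb"))
E
```

```text
clock: 23.9
position: [0.5801, -0.1373, 0.131]
ee_rot: [0.844, 0.536, -0.001, -0.001]
ft_force: [0.6, 1.1, -0.4]
grip_width: 0.15
grasp_force: 58.6
clock: 24.9
position: [0.58, -0.136, 0.131]
ee_rot: [0.991, -0.135, -0.001, 0.0]
ft_force: [-0.2, 0.9, -1.3]
grip_width: 0.148
grasp_force: 58.6
clock: 25.15
position: [0.5801, -0.1361, 0.1311]
ee_rot: [0.981, -0.195, -0.001, 0.0]
ft_force: [0.7, -0.1, -1.0]
grip_width: 0.155
grasp_force: 58.6
slide [ 0.0018 -0.0009  0.0811] twist 0.03 now [ 0.5801 -0.1361  0.1311] yaw -112.47 tilt [-0.0021 -0.0005] t 25.15
```

View pics/w9.png

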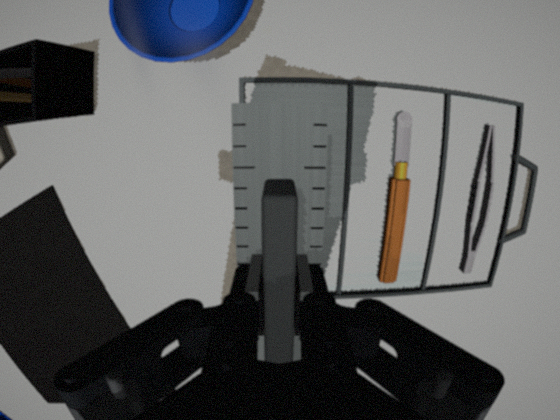

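The straightedge is held straight, its left edge at columns 235–238, with the tray's plain-end corner at (242,80). One last check of the end wall position.

Run:
```python
from h import *
import pickle;q=pickle.load(open("w9.pkl","rb"))
W=unproj("wrist",[[242,80],[521,104],[491,284],[350,84],[341,288],[447,94],[426,288]],.0115,q)[:,:2]
M=np.array([[.133,-.098],[-.133,-.098],[-.133,.098],[.045,-.098],[.045,.098],[-.045,-.098],[-.045,.098]])
m=M.mean(0);w=W.mean(0);a=M-m;b=W-w
th=np.arctan2((a[:,0]*b[:,1]-a[:,1]*b[:,0]).sum(),(a*b).sum());R=np.array([[np.cos(th),-np.sin(th)],[np.sin(th),np.cos(th)]])
c=w-R@m;print("tray",c,np.degrees(th));print(np.round((W-c)@R*1000,1))
print("knife tip,butt",np.round((unproj("wrist",[[403,111],[387,282]],.014,q)[:,:2]-c)@R*1000,1))
o=manip.get_obs();print("tcp",np.round((o["position"][:2]-c)@R*1000,1))
```

```text
tray [ 0.54335155 -0.23316693] 67.73037626410334
[[ 132.   -97.1]
 [-132.2  -96.1]
 [-133.4   99. ]
 [  45.9  -94.8]
 [  44.1   89.5]
 [ -42.7  -93.9]
 [ -46.7   95.4]]
knife tip,butt [[  0.4 -75.3]
 [ -0.7  83.5]]
tcp [103.8   2.6]
```

```bash
python3 -m creep '{"slide":[[0.001,0,0.02],[0,0,0.04],[0,0,0.03],[0,0,0.015],[0,0,0.008],[0,0,0],[0,0,0]],"twist":[0,0,0,0,0,0,0]}'
python3 -m creep '{"slide":[[0,-0.001,0.001],[0,-0.001,0],[0,-0.001,0],[0,0,0]],"twist":[0,0,0,0]}'
```

```text
clock: 26.08
position: [0.5823, -0.1367, 0.0201]
ee_rot: [0.981, -0.195, 0.001, -0.0]
ft_force: [0.2, -0.5, -1.2]
grip_width: 0.155
grasp_force: 58.6
clock: 26.58
position: [0.583, -0.1336, 0.0183]
ee_rot: [0.981, -0.195, 0.0, -0.0]
ft_force: [0.6, 1.0, -0.7]
grip_width: 0.155
grasp_force: 58.6
```

```bash
python3 -m creep '{"slide":[[0,0,0.0015],[0,0,0.0015],[0,0,0],[0,0,0]],"twist":[0,0,0,0]}'
python3 -m creep '{"slide":[[0,-0.001,0],[0,-0.001,0],[0,0,0],[0,0,0]],"twist":[0,0,0,0]}'
```

```text
clock: 27.08
position: [0.5829, -0.1338, 0.0153]
ee_rot: [0.981, -0.195, -0.0, -0.0]
ft_force: [-0.7, -0.8, -0.8]
grip_width: 0.149
grasp_force: 58.6
clock: 27.58
position: [0.5837, -0.132, 0.0153]
ee_rot: [0.981, -0.195, -0.0, -0.0]
ft_force: [0.4, 0.0, -0.8]
grip_width: 0.153
grasp_force: 58.6
```

```bash
python3 -m creep '{"slide":[[0,-0.001,0],[0,0,0],[0,0,0]],"twist":[0,0,0]}'
python3 -m creep '{"slide":[[0,-0.001,0],[0,0,0],[0,0,0]],"twist":[0,0,0]}'
```

```text
clock: 27.95
position: [0.584, -0.1312, 0.0153]
ee_rot: [0.981, -0.195, 0.0, 0.0]
ft_force: [-0.7, -1.4, -0.7]
grip_width: 0.152
grasp_force: 58.7
clock: 28.32
position: [0.584, -0.1311, 0.0153]
ee_rot: [0.981, -0.196, -0.0, 0.001]
ft_force: [-1.3, -4.7, -0.4]
grip_width: 0.156
grasp_force: 58.8
```

Wall contact. Press a little more to align, then set down.

```bash
python3 -m creep '{"slide":[[0,-0.001,0],[0,-0.001,0.0005],[0,0,0.001],[0,0,0]],"twist":[0,0,0,0]}'
```

```text
clock: 28.82
position: [0.5841, -0.1311, 0.0144]
ee_rot: [0.981, -0.196, -0.0, 0.002]
ft_force: [-5.8, -8.6, 5.5]
grip_width: 0.152
grasp_force: 59.6
```

```bash
python3 -m creep '{"slide":[[0,0,0],[0,0,0],[0,0,0],[0,0,-0.01],[0,0,-0.03],[0,0,-0.05],[0,0,-0.05],[0,0,0]],"twist":[0,0,0,0,0,0,0,0]}' 35
python3 -m creep '{"slide":[[-0.04,0,-0.03],[-0.04,0,-0.02],[0,0,0],[0,0,0]],"twist":[0,0,0,0]}'
python3 - <<'E'
from h import *
tomove(.58,-.13,.05,-112.5)
q=manip.camera_params("wrist");p,d=manip.camera("wrist")
b=cv2.resize(p[:300],None,fx=1.4,fy=1.4,interpolation=cv2.INTER_CUBIC);cv2.imwrite("pics/fin.png",b)
import pickle;pickle.dump(q,open("wf.pkl","wb"))
E
```

```text
clock: 29.82
position: [0.587, -0.1291, 0.158]
ee_rot: [0.981, -0.195, 0.003, -0.0]
ft_force: [-0.3, -0.0, -0.2]
grip_width: 0.349
grasp_force: 0.0
clock: 30.32
position: [0.5115, -0.0968, 0.2035]
ee_rot: [0.981, -0.195, 0.0, -0.001]
ft_force: [0.1, -0.1, -0.8]
grip_width: 0.349
grasp_force: 0.0
slide [0.076  0.0047 0.1535] twist 0.06 now [ 0.5115 -0.0968  0.2035] yaw -112.44 tilt [0.0003 0.0012] t 30.32
```

View pics/fin.png

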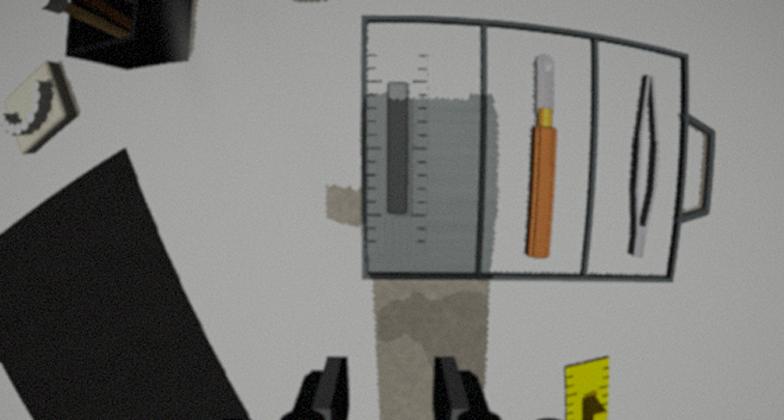

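The final view shows all three in place: the straightedge flush at the plain wall (column about 367), the knife at (540,160) and the tweezers at (643,165), with the tips of both at the far side. Handing in.

```bash
python3 -c "
from workcell import manip
print(manip.hand_in())"
```

```text
the job is handed in; nothing more can be done
None
```

The job is handed in after about 30 s: tweezers in the first compartment, wax knife in the middle one (both tips to the far side), and straightedge in the last one, pressed flush against the plain end wall; all were set down gently and the arm never went near the bowl, cast or brush pot.

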